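Hang the blue ear defenders on the rail

ROBOT

A 6-joint arm with a two-finger parallel gripper is mounted at the origin on the work surface. World frame = base frame: x ahead of the robot, y to its left, z up, the work surface at z = 0. Lengths are in m, angles in degrees, forces in N, time in s.
With the tool pointing down it reaches from about 0.375 to 0.975 m from the base axis. Payload 3.8 kg.
Tool frame: the origin (TCP) lies midway between the tips of the shut fingers; the grasp point (between the pads) lies 19 mm behind it; z points along the fingers, y is the line along which they close (so a half turn about z gives the same grasp; the last joint's range is limited). The gripper opens to 88 mm and grips with 3 to 60 N. Pads are 18 mm wide; open, the fingers measure 123 mm over their backs; the gripper's body (75 mm by 187 mm) begins 45 mm behind the grasp point.
Start: joints at [-65.655, 15.12, 91.902, -0, 72.978, -2.114], TCP at [0.301, -0.604, 0.2] pointing down, gripper open.
Joint ranges: [-150.88, 150.88], [-54.13, 125.18], [17.81, 147.31], [-75.09, 255.09], [0, 152.58], [-146.25, 146.25]. Speed limits (degrees/s): [147.25, 147.25, 180, 180, 180, 180].

INTERFACE

Orientations are given as a 3x3 rotation matrix whose columns are the frame's x, y, z axes.
In Python, from workcell import robot, cams, finder gives the robot as it stands. Calls block until the motion is done:
- robot.reach(position, orientation): joint-space move of the TCP to a pose.
- robot.line_to(position, orientation=None, vel=0.15, until_force=None): straight line of the TCP; orientation=None keeps the orientation; vel is the mean speed in m/s. With until_force (N) it stops when the force on the tool has changed by that much, and returns True; else False.
- robot.set_joints(angles): joint-space move.
- robot.gripper_to(opening, grasp_force=None): finger opening in m; grasp_force is the grip in N (None keeps the last); returns when the fingers have stopped.
- robot.hold(seconds).
- robot.inverse_kinematics(position, orientation): joint angles nearest the present ones, or None.
- robot.read_state(): the state.
- cams.camera(name): name is "scene" or "top"; returns a dict with "image" (480x640x3 uint8, red, green, blue), "fov_y" (degrees; the focal length in pixels is half the picture's height over the tangent of half this angle, whatever the lens; pixels are square), "cx", "cy" (the principal point, pixels), "eye" and "orientation" of the camera in the world. Camera axes: x right, y up, looking along -z (the intrinsics and any distortion apply to the point x, -y, -z); pixel columns grow to the right and rows downward; lengths in m; the calibration is good to about 2 mm. A picture is of the moment at which its call begins. There is no depth.
A pose or a line that the arm cannot do raises robot.IKError and nothing moves.
- robot.close_job(): hands the job in; it is judged then, once.
Trained networks look in a picture, given as the dict that the camera call returned (one of the last four; its "shot" number tells which), for a name from the list of things; names that differ only in an ending like _2 or _b are one class to them, and where a whole thing is asked for, a point or a joint stands for the part that bears it (a point fixed in the world has none). Each returns a list of dicts, best first, with "conf" (0 to 1); they miss things now and then, are a little off and sometimes report something else, mostly with a low value. They report only what shows in the picture. A call takes as long as a camera call.
- finder.find_in(thing, picture): "point" ([x, y, z] in m, in the coordinates of the camera as it stood for that picture, good to about 4 mm: the middle of the surface that is visible of it).
- finder.outline_of(thing, picture): "mask" (480x640 bool, what is visible of it).
- finder.spot_point(thing, picture): "point" ([x, y, z] in m, in the coordinates of the camera as it stood for that picture, good to about 4 mm: a listed point, or the origin of a listed thing).
The state is a dict: "time_s": time; "joints": joint angles; "qd": joint speeds; "joint_efforts": joint torques, N m; "tcp_pos": TCP position; "tool_rot": TCP orientation; "ft_force": force on the tool from outside, world axes, zero at the start; "moment": the same for the moment, N m; "grip_width": finger opening in m; "grasp_force": force on a finger pad.
Only numpy, scipy, OpenCV 4.12 (cv2) and the standard library are available. Lean on these libraries where they do the work, as an engineer would, in place of code of your own. Each camera call takes 0.05 s, during which the arm holds its last target. There are 200 camera calls.

TASK

The ultrasonic cleaner has finished, so hang the blue ear defenders back on the steel rail: headband over the bar, one ear cup on each side, hanging straight and free of the worktop. Lower them onto the bar gently, let go, and leave the orange pair and the brown bottle where they are.

Things in the scene. Friction and masses are not known exactly. Their poses are not given: they have to be found in the camera images.
- blue_defenders: Blue ear defenders, rigid, 150 to 310 g, standing on the cups, arch up. Origin: midway between the cups' undersides; z up, x from cup to cup (either way alike). 168 (x) by 62 (y) by 165 tall (mm); cups 76 tall, 86 free between them. Band 28 wide (y): underside peaks at height 132, sloping 11 deg each way. On it a solid grip block, 36 (x) by 28 (y), from height 135 to 165.
- rail: Steel rail, fixed. Origin: on the worktop under the bar's middle; z up, the bar runs along y. Bar level, 16 mm thick, round, its top 150 mm above the worktop, on two 16 mm posts at y = +140 and -140 mm, each on a foot 120 (x) by 36 (y) by 10 mm; free between the posts. A pair hung on it has its origin about 18 mm above the worktop.
- orange_defenders: Orange ear defenders, loose, to be left alone: the same shape and size as the blue pair, standing on the cups, arch up. Origin: midway between the cups' undersides.
- bottle: Brown reagent bottle with a white cap, loose, upright, to be left alone: 60 mm in diameter, 130 mm tall. Origin: centre of its underside.

How it is judged:
By the outcome, as a careful person would: the job done as asked, in the order asked, and still so for the second after the job is handed in, with the robot touching nothing.
It also fails if it takes over 45 s, if anything falls off the work surface, if the arm or the gripper's body presses on something with over 40 N, if the wrist force passes 120 N, or if a joint passes its speed limit or range.

## Working session

There is one attempt and no reset: what is moved stays moved. The work goes in short steps, each a Python script; the robot and the scene stay as the last script left them, time stands still between calls to the robot, and variables do not carry over. Pictures are saved under pics/ and viewed, at most 10 in all, crops included, and the job is handed in when it is done.

```bash
mkdir -p pics; ls; cat > h.py <<'E'
import numpy as np, cv2
from workcell import robot, cams, finder
def shot(n,f=None):
    p=cams.camera(n)
    if f: cv2.imwrite('pics/'+f,p['image'][:,:,::-1])
    return p
def w(p,pt): return np.array(p['eye'])+np.array(p['orientation'])@np.array(pt)
E
python3 - <<'E'
from h import *
np.set_printoptions(precision=4,suppress=True)
for n in ('scene','top'):
    p=shot(n,n+'1.png')
    print(n,{k:v for k,v in p.items() if k!='image'})
    for t in ('blue_defenders','rail','orange_defenders','bottle'):
        print(t,'find',[(w(p,d['point']),round(d['conf'],2)) for d in finder.find_in(t,p)],'spot',[(w(p,d['point']),round(d['conf'],2)) for d in finder.spot_point(t,p)])
        for i,d in enumerate(finder.outline_of(t,p)[:2]):
            print('  mask',d['conf'],d['mask'].sum(),cv2.boundingRect(d['mask'].astype(np.uint8)))
            np.save(f'm_{n}_{t}_{i}.npy',d['mask'])
    np.save(f'p_{n}.npy',p,allow_pickle=True)
print(robot.read_state())
E
```

```text
pics
scene {'fov_y': 47.15654942837754, 'cx': 314.32833932262184, 'cy': 242.94172388578485, 'eye': array([1.0581, 0.2647, 0.7999]), 'orientation': array([[-0.5157, -0.6971,  0.4981],
       [ 0.8567, -0.4153,  0.3058],
       [-0.0063,  0.5844,  0.8114]]), 'shot': 1}
blue_defenders find [(array([ 0.5408, -0.0992,  0.0763]), 0.94)] spot [(array([ 0.5271, -0.1016,  0.0043]), 0.89)]
  mask 0.77 3919 (250, 143, 90, 100)
rail find [(array([0.5086, 0.2524, 0.1016]), 0.56)] spot []
  mask 0.69 5719 (361, 189, 230, 155)
orange_defenders find [(array([ 0.5305, -0.3489,  0.0746]), 0.59)] spot [(array([ 0.5179, -0.3583, -0.    ]), 0.9)]
  mask 0.64 3361 (143, 88, 85, 97)
bottle find [(array([ 0.7445, -0.2327,  0.0806]), 0.55), (array([ 0.532 , -0.35  ,  0.0732]), 0.49)] spot [(array([ 0.7369, -0.2458, -0.0019]), 0.8)]
  mask 0.78 2029 (133, 208, 46, 65)
top {'fov_y': 57.85942816950643, 'cx': 319.8419084770583, 'cy': 233.08990158910572, 'eye': array([ 0.5227, -0.0276,  0.826 ]), 'orientation': array([[ 0.0093,  0.9927, -0.1205],
       [-0.9999,  0.0097,  0.0027],
       [ 0.0039,  0.1204,  0.99
[... 468 characters left out ...]
nd [(array([ 0.7247, -0.2349,  0.0888]), 0.96)] spot [(array([ 0.7373, -0.2456, -0.0032]), 0.93)]
  mask 0.91 1317 (418, 150, 43, 42)
{'time_s': 1.3, 'joints': array([-65.6553,  15.1199,  91.903 ,   0.0017,  72.9779,  -2.1141]), 'qd': array([ 0.0511, -0.042 ,  0.0498,  0.0664,  0.0407, -0.0246]), 'joint_efforts': array([ -0.0002, -50.206 , -35.7243,   0.073 ,   0.0183,  -0.    ]), 'tcp_pos': array([ 0.3008, -0.6043,  0.1999]), 'tool_rot': array([[ 0.8953,  0.4455,  0.    ],
       [ 0.4455, -0.8953,  0.    ],
       [ 0.    , -0.    , -1.    ]]), 'ft_force': array([ 0.2211, -0.3335,  0.0102]), 'moment': array([-0.0209, -0.0407, -0.0147]), 'grasp_force': 0.0, 'grip_width': 0.0883349497489569}
```

View pics/scene1.png

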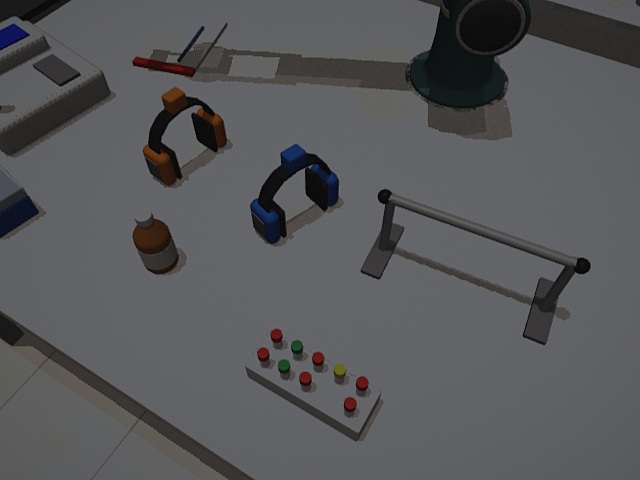

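View pics/top1.png

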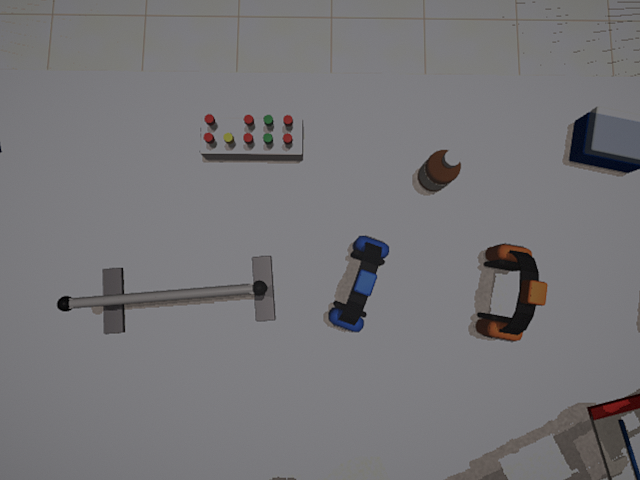

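The pictures show the blue pair standing, in the top view at about (360,285) with its block at (365,283). The bar's knobs are at (65,304) and (260,288) in the top view, and at (385,197) and (583,265) in the scene view. Next I triangulate and check the model by overlay.

```bash
cat >> h.py <<'E'
from scipy.optimize import least_squares
def proj(p,X):
    q=(np.atleast_2d(X)-p['eye'])@np.array(p['orientation']); f=240/np.tan(np.radians(p['fov_y']/2))
    return np.c_[p['cx']-f*q[:,0]/q[:,2], p['cy']+f*q[:,1]/q[:,2]]
def tri(obs): # [(pic,pixel)]
    r=least_squares(lambda X:np.concatenate([proj(p,X)[0]-u for p,u in obs]),[.5,0,.1]); return r.x,np.abs(r.fun).max()
def place(x,y,z,yaw,P):
    c,s=np.cos(yaw),np.sin(yaw); return np.array(P)@np.array([[c,s,0],[-s,c,0],[0,0,1]])+[x,y,z]
def box(x0,x1,y0,y1,z0,z1): return np.array([[a,b,c] for a in(x0,x1) for b in(y0,y1) for c in(z0,z1)])
BLK=box(-.018,.018,-.014,.014,.135,.165); CUPS=[box(.043,.084,-.031,.031,0,.076),box(-.084,-.043,-.031,.031,0,.076)]
def blobs(p,roi):
    x,y,ww,hh=roi; h=cv2.cvtColor(p['image'],cv2.COLOR_RGB2HSV); m=cv2.inRange(h,(100,120,40),(130,255,255))
    k=np.zeros_like(m); k[y-5:y+hh+5,x-5:x+ww+5]=m[y-5:y+hh+5,x-5:x+ww+5]
    n,l,s,c=cv2.connectedComponentsWithStats(k)
    return [(s[i],c[i],l==i) for i in range(1,n) if s[i,4]>60]
E
python3 - <<'E'
from h import *
np.set_printoptions(precision=4,suppress=True)
P={n:np.load(f'p_{n}.npy',allow_pickle=True).item() for n in('scene','top')}
B={'scene':blobs(P['scene'],(250,143,90,100)),'top':blobs(P['top'],(327,235,62,98))}
for n in B: print(n,[(b[0],b[1]) for b in B[n]])
K={}
for n,pts in dict(scene=[(385,197),(583,265)],top=[(260,288),(65,304)]).items():
    g=cv2.cvtColor(P[n]['image'],cv2.COLOR_RGB2GRAY); K[n]=[]
    for (x,y) in pts:
        c=g[y-12:y+13,x-12:x+13]; nn,l,s,ce=cv2.connectedComponentsWithStats((c<35).astype(np.uint8))
        i=1+s[1:,4].argmax(); K[n].append(ce[i]+[x-12,y-12]); print(n,K[n][-1],s[i])
for i in (0,1): print('knob',tri([(P[n],K[n][i]) for n in P]))
V=[]
for n,f in(('scene',(250,140)),('top',(315,230))):
    im=P[n]['image'][:,:,::-1].copy()
    c=im[f[1]-20:f[1]+115,f[0]-20:f[0]+115]; V.append(cv2.resize(c,None,fx=2.9,fy=2.9,interpolation=cv2.INTER_CUBIC))
cv2.imwrite('pics/crop1.png',cv2.convertScaleAbs(np.hstack(V),alpha=2))
E
```

```text
scene [(array([281, 144,  25,  29, 327], dtype=int32), array([291.8502, 154.841 ])), (array([311, 164,  27,  41, 338], dtype=int32), array([326.0888, 179.4112])), (array([250, 199,  29,  42, 451], dtype=int32), array([265.1996, 217.2616]))]
top [(array([355, 236,  34,  22, 301], dtype=int32), array([371.1927, 244.6312])), (array([354, 269,  23,  27, 420], dtype=int32), array([364.7071, 282.2071])), (array([329, 309,  34,  23, 331], dtype=int32), array([344.423 , 320.8278]))]
scene [384.2156 197.3353] [  5   4  14  21 167]
scene [580.662  266.3102] [  0   5  19  18 216]
top [259.5364 287.7219] [  5   5  14  15 151]
top [ 63.5401 303.562 ] [  5   5  13  14 137]
knob (array([0.519 , 0.0642, 0.1375]), np.float64(0.17613442585013672))
knob (array([0.4925, 0.3658, 0.1411]), np.float64(1.4553591910861314))
```

View pics/crop1.png

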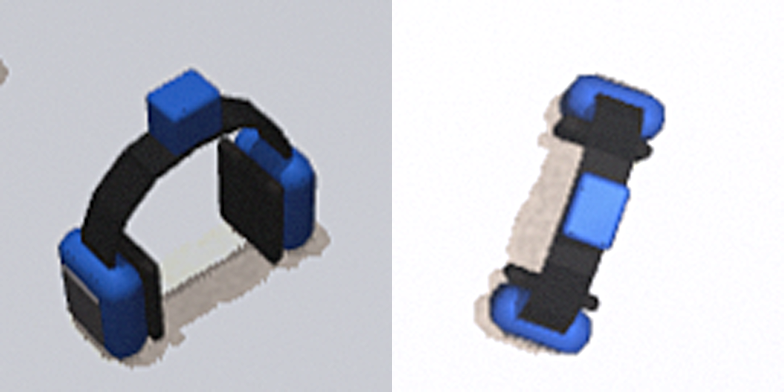

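```bash
cat >> h.py <<'E'
A=np.linspace(0,2*np.pi,24,endpoint=False); D=np.c_[np.cos(A),np.sin(A)]
def sup(u): return (u@D.T).max(0)
def pts(m): ys,xs=np.nonzero(m); return np.c_[xs,ys].astype(float)
def fitblk(obs,x0): # obs [(pic,mask)] -> x,y,z,yaw,bias
    S=[(p,sup(pts(m))) for p,m in obs]
    return least_squares(lambda v:np.concatenate([sup(proj(p,place(*v[:4],BLK)))-s-v[4] for p,s in S]),x0,x_scale=[.01,.01,.01,.1,1],diff_step=1e-4,loss='soft_l1')
E
python3 - <<'E'
from h import *
np.set_printoptions(precision=4,suppress=True)
P={n:np.load(f'p_{n}.npy',allow_pickle=True).item() for n in('scene','top')}
sb=blobs(P['scene'],(250,143,90,100))[0][2]; tb=blobs(P['top'],(327,235,62,98))[1][2]
for y0 in(-.2,-.4):
    r=fitblk([(P['scene'],sb),(P['top'],tb)],[.53,-.1,0,y0,0]); print(r.x,np.degrees(r.x[3]),r.cost,np.abs(r.fun).max())
x=r.x
V=[]
for n,f in(('scene',(230,120)),('top',(295,210))):
    c=P[n]['image'][f[1]:f[1]+135,f[0]:f[0]+135,::-1]; c=cv2.convertScaleAbs(cv2.resize(c,None,fx=2.9,fy=2.9),alpha=2)
    for q in [BLK]+CUPS:
        u=((proj(P[n],place(*x[:4],q))-f+.5)*2.9).astype(np.int32)
        cv2.polylines(c,[cv2.convexHull(u)],True,(0,255,0),1)
    V.append(c)
cv2.imwrite('pics/crop2.png',np.hstack(V))
E
```

```text
[ 0.5291 -0.0994 -0.0003 -0.3261  2.0551] -18.68695611147946 15.540669645089498 5.010750075999377
[ 0.5291 -0.0994 -0.0003 -0.3261  2.0551] -18.686956367849927 15.540669645089274 5.010750124227432
```

View pics/crop2.png

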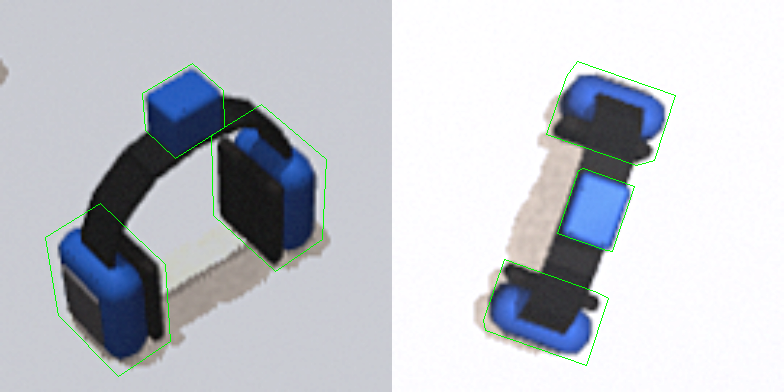

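The overlay fits: the outlines sit on the block and cups in both views, and z ≈ 0. Next: grasp and lift.

```bash
cat >> h.py <<'E'
def R(yaw,sg):
    c,s=np.cos(yaw)*sg,np.sin(yaw)*sg; return np.array([[-s,c,0],[c,s,0],[0,0,-1.]])
def rep(t=''):
    s=robot.read_state(); print(t,s['time_s'],np.round(s['tcp_pos'],4),np.round(s['ft_force'],2),np.round(s['moment'],2),round(s['grip_width'],4),round(s['grasp_force'],1))
E
python3 - <<'E'
from h import *
yaw=-.3261; b=[.5291,-.0994]; yr=np.arctan2(.0265,.3016)
for sg in(1,-1):
    print(sg,[np.round(q,0) if q is not None else None for q in (robot.inverse_kinematics(p,R(a,sg)) for p,a in(([*b,.139],yaw),([*b,.34],yaw),([.506,.215,.34],yr),([.506,.215,.157],yr)))])
sg=min((1,-1),key=lambda g:max(abs(robot.inverse_kinematics(p,R(a,g))[5]) for p,a in(([*b,.139],yaw),([.506,.215,.34],yr))))
open('sg','w').write(str(sg)); print('use',sg)
robot.reach([*b,.25],R(yaw,sg)); rep('above')
print(robot.line_to([*b,.139],vel=.08,until_force=6)); rep('down')
robot.gripper_to(.02,25); rep('grip')
print(robot.line_to([*b,.20],vel=.08)); robot.hold(.2); rep('lift')
p=shot('scene','lift.png'); V=p['image'][60:300,180:500,::-1]
cv2.imwrite('pics/lift.png',cv2.convertScaleAbs(cv2.resize(V,None,fx=2,fy=2),alpha=2))
E
```

```text
1 [array([-13.,   3., 112.,  -0.,  65.,   5.]), array([-13.,  -3.,  97.,  -0.,  86.,   5.]), array([20., -2., 96., -0., 86., 15.]), array([ 20.,   3., 110.,  -0.,  67.,  15.])]
-1 [None, None, None, None]Traceback (most recent call last):
  File "<stdin>", line 5, in <module>
  File "<stdin>", line 5, in <lambda>
  File "<stdin>", line 5, in <genexpr>
TypeError: 'NoneType' object is not subscriptable
```

```bash
python3 - <<'E'
from h import *
yaw=-.3261; b=[.5291,-.0994]; sg=1
robot.line_to([.301,-.604,.30],vel=.2)
robot.reach([*b,.28],R(yaw,sg)); rep('above')
print(robot.line_to([*b,.139],vel=.1,until_force=6)); rep('down')
robot.gripper_to(.02,25); rep('grip')
print(robot.line_to([*b,.20],vel=.08)); robot.hold(.2); rep('lift')
p=shot('scene'); V=p['image'][60:300,180:500,::-1]
cv2.imwrite('pics/lift.png',cv2.convertScaleAbs(cv2.resize(V,None,fx=2,fy=2),alpha=2))
E
```

```text
above 3.95 [ 0.5292 -0.1003  0.28  ] [0.17 0.28 0.25] [-0.02 -0.03  0.04] 0.088 0.0
False
down 5.5083 [ 0.5298 -0.0996  0.1399] [ 0.42  0.56 -0.77] [-0.04 -0.05 -0.04] 0.088 0.0
grip 6.5917 [ 0.5291 -0.0994  0.139 ] [-0.17  0.2   0.23] [-0.03 -0.07 -0.02] 0.0203 0.0
False
lift 7.7083 [ 0.5286 -0.0993  0.1992] [ 0.39 -0.02  0.02] [-0.01 -0.06  0.04] 0.0198 0.0
```

View pics/lift.png

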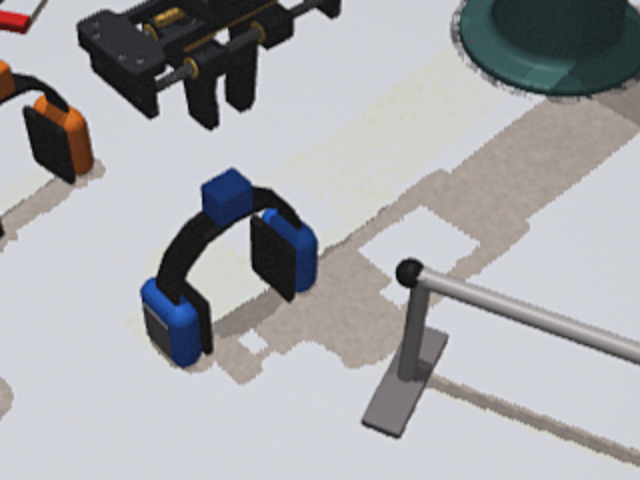

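The fingers shut on nothing. The blue pair hasn't moved, but the tips show at about zoomed (220,115), higher than expected. I'll compare the seen tip position with the reported TCP in both views.

```bash
python3 - <<'E'
from h import *
s=robot.read_state(); T=s['tcp_pos']; Rr=s['tool_rot']; print(T,np.round(Rr,3),np.round(s['joints'],2))
V=[]
for n,f in(('scene',(225,70)),('top',(295,210))):
    p=shot(n); np.save(f'q_{n}.npy',p,allow_pickle=True)
    c=p['image'][f[1]:f[1]+135,f[0]:f[0]+135,::-1]; c=cv2.convertScaleAbs(cv2.resize(c,None,fx=2.9,fy=2.9),alpha=2)
    for q,col in((T,(0,0,255)),(T+.01*Rr[:,1],(0,255,0)),(T-.01*Rr[:,1],(0,255,0))):
        u=((proj(p,q)[0]-f+.5)*2.9).astype(int); cv2.circle(c,tuple(map(int,u)),3,col,-1)
    print(n,'eye',p['eye'],proj(p,T))
    V.append(c)
cv2.imwrite('pics/tip.png',np.hstack(V))
E
```

```text
[ 0.52872249 -0.0992998   0.19930423] [[ 0.32   0.947 -0.001]
 [ 0.947 -0.32   0.   ]
 [-0.    -0.001 -1.   ]] [-13.29   0.32 108.65   0.    71.09   5.39]
scene eye [1.05814032 0.26467457 0.79994787] [[291.99346957 135.06180907]]
top eye [ 0.52272561 -0.02764092  0.82604322] [[368.12219951 282.03265729]]
```

View pics/tip.png

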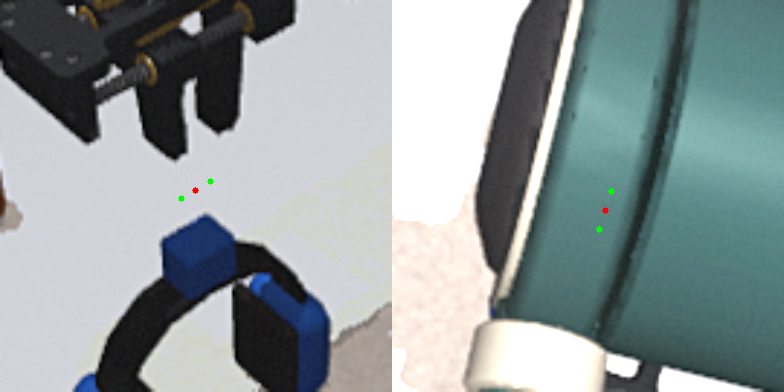

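```bash
python3 - <<'E'
from h import *
s0=robot.read_state()
robot.gripper_to(0.0)
t=np.radians(45); z=np.array([np.sin(t),0,-np.cos(t)])
for y in ([0,-1.,0],[0,1.,0]):
    O=np.c_[np.cross(y,z),y,z]; q=robot.inverse_kinematics([.60,-.1,.33],O); print(q)
    if q is not None: break
robot.line_to([.5291,-.0994,.33],vel=.2); robot.reach([.60,-.1,.33],O); robot.hold(.2)
T=robot.read_state()['tcp_pos']; rep()
V=[]
for n in('scene','top'):
    p=shot(n); np.save(f'q_{n}.npy',p,allow_pickle=True); u=proj(p,T)[0]; f=(u-65).astype(int); print(n,u,f,'base',proj(p,[0,0,0]))
    c=p['image'][f[1]:f[1]+135,f[0]:f[0]+135,::-1]; c=cv2.convertScaleAbs(cv2.resize(c,None,fx=2.9,fy=2.9),alpha=2)
    cv2.circle(c,tuple(map(int,(u-f+.5)*2.9)),3,(0,0,255),-1); V.append(cv2.resize(c,(391,391)))
cv2.imwrite('pics/tip2.png',np.hstack(V))
E
```

```text
[-20.88339219 -23.86036536 126.16139552  24.61679261  37.23735539
  54.86097461]
 10.1417 [ 0.6009 -0.1     0.3306] [ 0.3  -0.34 -0.26] [0.05 0.32 0.  ] 0.0002 0.0
scene [258.08143096  93.35173175] [193  28] base [[456.04877291  76.703664  ]]
top [381.42529507 218.14114703] [316 153] base [[299.36099357 587.66704709]]
```

View pics/tip2.png

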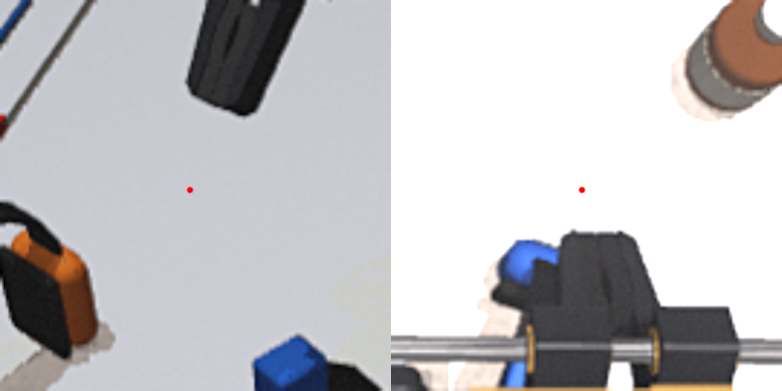

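```bash
python3 - <<'E'
from h import *
P={n:np.load(f'q_{n}.npy',allow_pickle=True).item() for n in('scene','top')}
o=[(P['scene'],np.array([193,28])+np.array([224,103])/2.9-.5),(P['top'],np.array([316,153])+np.array([211,235])/2.9-.5)]
X,e=tri(o); s=robot.read_state(); d=X-s['tcp_pos']; print(X,e,'world err',d,'tool err',s['tool_rot'].T@d)
E
```

```text
[ 0.57753571 -0.09965603  0.36348288] 3.4151402044566908 world err [-0.02319381  0.00027016  0.03308612] tool err [ 0.00698553 -0.00028272 -0.03979748]
```

Both views show the tips about 40 mm behind the reported TCP, along the tool axis, so the real tool is shorter than the model. I'll measure the exact length by gently touching a clear patch of worktop.

```bash
python3 - <<'E'
from h import *
O=R(0,1)
print(robot.inverse_kinematics([.41,.03,-.045],O))
robot.reach([.41,.03,.20],O); robot.line_to([.41,.03,.0],vel=.15); robot.hold(.15); rep('pre')
h=robot.line_to([.41,.03,-.06],vel=.03,until_force=4); rep(h)
robot.line_to([.41,.03,.15],vel=.2); rep('up')
E
```

```text
[ 7.12397895e-01  4.46554452e+00  1.34524664e+02 -2.54444375e-14
  4.10097917e+01  7.12397895e-01]
pre 12.7833 [0.4108 0.03   0.0008] [-0.48 -0.18 -0.52] [ 0.02 -0.04 -0.04] 0.0002 0.0
True 14.0333 [ 0.41    0.03   -0.0384] [-1.36 -0.97  7.71] [-0.01  0.14  0.01] 0.0005 3.8
up 15.125 [0.4089 0.03   0.1486] [ 0.72  0.26 -0.26] [-0.04 -0.04 -0.04] 0.0003 0.0
```

The offset is 38 mm. I'll repeat the grasp with that correction.

```bash
echo "OFF=.038" >> h.py; python3 - <<'E'
from h import *
yaw=-.3261; b=[.5291,-.0994]
robot.line_to([.41,.03,.26],vel=.25); robot.gripper_to(.085)
robot.reach([*b,.22],R(yaw,1)); rep('above')
print(robot.line_to([*b,.139-OFF],vel=.08,until_force=5)); rep('down')
robot.gripper_to(.02,25); rep('grip')
if robot.read_state()['grip_width']>.03:
    robot.line_to([*b,.145],vel=.06); robot.hold(.2); rep('lift')
p=shot('scene'); np.save('q_scene.npy',p,allow_pickle=True); V=p['image'][60:300,180:500,::-1]
cv2.imwrite('pics/lift2.png',cv2.convertScaleAbs(cv2.resize(V,None,fx=2,fy=2),alpha=2))
E
```

```text
above 17.7583 [ 0.5285 -0.0988  0.2199] [0.12 0.17 0.36] [-0.09 -0.06  0.03] 0.0849 0.0
False
down 19.4 [ 0.5296 -0.0995  0.1017] [-0.19  0.19  0.24] [-0.05 -0.11 -0.02] 0.0849 0.0
grip 20.1917 [ 0.529  -0.0994  0.1009] [-0.24 -0.15  0.56] [ 0.01 -0.01 -0.03] 0.0358 24.9
lift 21.275 [ 0.5287 -0.0993  0.1444] [-0.13 -0.11 -2.01] [-0.02 -0.03  0.01] 0.0352 24.9
```

View pics/lift2.png

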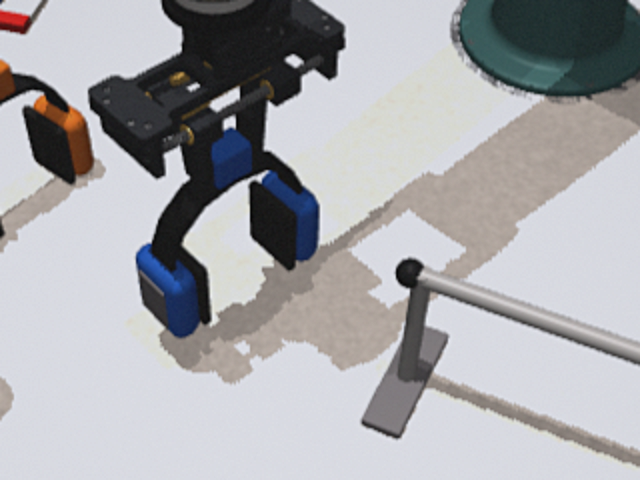

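The pair is held level, with the cups clear at about (170,295) and (290,225) in the zoomed crop. Next I carry it over the bar and lower until contact.

```bash
python3 - <<'E'
from h import *
b=[.5291,-.0994]; r=[.506,.215]; O=R(np.arctan2(.0265,.3016),1)
robot.line_to([*b,.31],vel=.15); robot.line_to([*r,.31],O,vel=.2)
robot.line_to([*r,.135],vel=.1,until_force=6); robot.hold(.2); rep('near')
V=[]
for n,f in(('scene',(350,130)),('top',(60,180))):
    c=shot(n)['image'][f[1]:f[1]+240,f[0]:f[0]+240,::-1]; V.append(cv2.convertScaleAbs(cv2.resize(c,(390,390)),alpha=2))
cv2.imwrite('pics/near.png',np.hstack(V))
E
```

```text
near 26.4 [0.5063 0.2151 0.1354] [-0.55 -0.64 -1.39] [-0.03  0.02 -0.  ] 0.036 24.9
```

View pics/near.png

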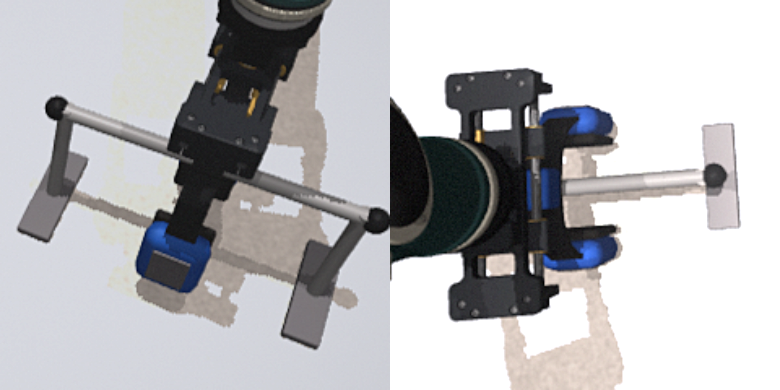

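The cups straddle the bar, centred in the top view (cups at y≈125 and 250, bar at ≈185). Now I lower gently, release and retreat.

```bash
python3 - <<'E'
from h import *
r=[.506,.215]; O=R(np.arctan2(.0265,.3016),1)
h=robot.line_to([*r,.108],vel=.015,until_force=1.8); rep(h)
if h:
    robot.hold(.2); rep('rest')
    robot.gripper_to(.06); robot.hold(.2); rep('open')
    z=robot.read_state()['tcp_pos'][2]
    robot.line_to([*r,z+.06],vel=.08); robot.line_to([*r,.30],vel=.2)
    robot.reach([.42,-.1,.32],R(-.3,1)); rep('away')
V=[]
for n,f in(('scene',(350,130)),('top',(60,180))):
    p=shot(n)
    for t in('blue_defenders','orange_defenders','bottle'): print(n,t,[(np.round(w(p,d['point']),3),round(d['conf'],2)) for d in finder.spot_point(t,p)])
    c=p['image'][f[1]:f[1]+240,f[0]:f[0]+240,::-1]; V.append(cv2.convertScaleAbs(cv2.resize(c,(390,390)),alpha=2))
cv2.imwrite('pics/end.png',np.hstack(V))
E
```

```text
True 27.5833 [0.506 0.215 0.119] [-0.33 -0.99  4.88] [-0.08 -0.08 -0.03] 0.0357 24.9
rest 27.7833 [0.5059 0.215  0.1189] [ 0.19 -0.02  5.46] [-0.01 -0.06  0.01] 0.0358 24.9
open 28.5167 [0.5047 0.2145 0.1175] [0.9  0.09 0.15] [-0.01 -0.1  -0.01] 0.0602 0.0
away 31.425 [ 0.4202 -0.0995  0.3195] [-0.33  0.38 -0.13] [-0.07 -0.05 -0.07] 0.0599 0.0
scene blue_defenders [(array([ 0.736, -0.248, -0.001]), 0.71), (array([0.504, 0.212, 0.023]), 0.56)]
scene orange_defenders [(array([ 0.513, -0.357,  0.001]), 0.79)]
scene bottle [(array([ 0.736, -0.244, -0.004]), 0.87)]
top blue_defenders []
top orange_defenders []
top bottle [(array([ 0.735, -0.244,  0.   ]), 0.84)]
```

View pics/end.png

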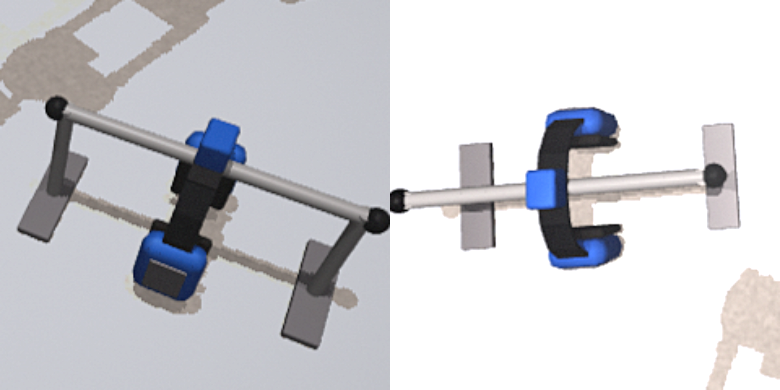

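The blue pair hangs straight on the bar, with its block at (540,188) over the bar, one cup on each side and its origin about 18–23 mm up. The orange pair and the bottle haven't moved.

```bash
python3 -c "
from h import *
print(robot.close_job())"
```

```text
the job is handed in; nothing more can be done
None
```

The blue ear defenders are hanging straight on the rail, one cup on each side and clear of the worktop; the orange pair and bottle were left alone, and I handed the job in at about 31.5 s after a missed first grasp (the real fingertips sit 38 mm short of the reported TCP).

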